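# Move the row of dough stamps into the carrying rack in reverse order

## Robot

A 6-joint arm with a two-finger parallel gripper is mounted at the origin on a cart in front of the work surface, level with it; the furniture and walls round the work are solid. World frame = base frame: x ahead of the robot, y to its left, z up, the work surface at z = 0. Lengths are in mm, angles in rad, forces in N, time in s.
With the tool pointing down it reaches from about 350 to 875 mm from the base axis. Payload 4.2 kg.
Tool frame: the origin (TCP) lies midway between the tips of the shut fingers; the grasp point (between the pads) lies 19 mm behind it; x points along the fingers, y is the direction in which the jaws open and shut, and the axes are right-handed (so a half turn about x gives the same grasp; the last joint's range is limited). The gripper opens to 85 mm and grips with 20 to 120 N. Pads are 22 mm wide; open, the fingers measure 114 mm over their backs; the gripper's body (76 mm by 85 mm) begins 54 mm behind the grasp point. The pads swing forward as they close: fully open they stand 13 mm farther back than shut.
Start: joints at [-1.037, 0.385, 0.008, 0, -1.194, -0.259], TCP at [169.613, -601.524, 231.312] pointing down, gripper open.
Joint ranges: [-3.14, 3.14], [-1.21, 2.06], [-1.07, 1.41], [-3.16, 2.05], [-2.99, -0.16], [-3.1, 3.1]. Speed limits (rad/s): [2.79, 2.79, 3.14, 3.14, 3.14, 3.14].

## Interface

Orientations are given as a unit quaternion [x, y, z, w].
In Python, from bench import readout, imaging, arm gives the robot as it stands.
- The arm moves only by the tool arm_command, never from a script. Its argument "increments" is a list of rows, each a list of 3 entries, a list of its own where there are three numbers: the turn, a rotation vector about the world's x, y, z in degrees, then the shift along the world's x, y, z in mm, then the closure, from 0 (fully open) to 1 (shut). In form: [[[ax, ay, az], [tx, ty, tz], fingers], ...]. A call has exactly 5 rows; each row is the pose to reach, as a shift and turn from the pose measured when the call began; what a row does not reach only later rows make up. A row lasts 1/10 s, in which the tool goes at most 50 mm and 8.59 degrees, less where a joint would pass 70% of its speed; a pose out of reach is approached as far as the arm can. A call with a gripper value outside its range is refused whole. The fingers move at their own pace and stop on an object; the grip force is fixed at half the most. Time passes only in rows, so rows that repeat a pose let the fingers close, or fill a call up. It gives the time, the measured TCP pose, the force and the opening at its end, in the units of the state.
- readout.read_state(): the state, without advancing time (a new reading comes with each control period).
- imaging.get_image(name): name is "side" or "top"; returns (picture, depth): 384x512x3 uint8, blue, green, red; 384x512 float32, mm along the optical axis (not along the pixel's ray), 0 where there is no reading.
- imaging.camera_info(name): a dict with "vfov" (degrees; the focal length in pixels is half the picture's height over the tangent of half this angle, whatever the lens; pixels are square), "cx", "cy" (the principal point, pixels), "D" ([k1, k2, p1, p2, k3] as OpenCV has them; the pictures are not rectified), "eye" and "rotation" of the camera in the world. Camera axes: x right, y down, z forward; pixel columns grow to the right and rows downward; lengths in mm; the calibration is good to about 2 mm. A picture is of the moment at which its call begins. camera_info takes no time and is no camera call.
- arm.job_done(): hands the job in, once; it reports no verdict.
The state is a dict: "clock": time; "joints": joint angles; "joint_vel": joint speeds; "joint_efforts": joint torques, N m; "position": TCP position; "ee_rot": TCP orientation; "contact_force": force on the tool from outside, world axes, zero at the start; "wrist_torque": the same for the moment, N m; "gripper_width": finger opening in mm.
Only numpy, scipy, OpenCV 4.12 (cv2) and the standard library are available. Lean on these libraries where they do the work, as an engineer would, in place of code of your own. Each camera call takes 0.05 s, during which the arm holds its last target. There are 200 camera calls.

## Task

The four dough stamps stand on the drying board in the order of tomorrow's runs. Move each one to a pocket of its own in the carrying rack, in reverse order, because the rack is used from the far side of the table: the leftmost stamp on the board goes into the rightmost pocket, and so on until the rightmost stamp is in the leftmost pocket. Leave all four standing upright on the floor of their pockets.

Things in the scene. Friction and masses are not known exactly. Their poses are not given: they have to be found in the camera images.
- stamp_round: loose dough stamp: a round die 44 mm across and 12 mm thick in aluminium, under a turned wooden handle; 76 mm tall in all, about 120 g. Origin at the centre of the underside, z up along the handle. The handle is round, 28 mm in diameter from 40 to 70 mm above the underside (grip it there, any yaw; fingers that close across the row rather than along it stay clear of the neighbours), with a narrower neck below. Starts upright on pad_1, turned anyhow.
- stamp_square: loose dough stamp: a square die 38 x 38 mm and 12 mm thick in aluminium, under a turned wooden handle; 76 mm tall in all, about 120 g. Origin at the centre of the underside, z up along the handle. The handle is round, 28 mm in diameter from 40 to 70 mm above the underside (grip it there, any yaw; fingers that close across the row rather than along it stay clear of the neighbours), with a narrower neck below. Starts upright on pad_2, turned anyhow.
- stamp_oblong: loose dough stamp: an oblong die 44 mm (along its x) x 30 mm and 12 mm thick in aluminium, under a turned wooden handle; 76 mm tall in all, about 120 g. Origin at the centre of the underside, z up along the handle. The handle is round, 28 mm in diameter from 40 to 70 mm above the underside (grip it there, any yaw; fingers that close across the row rather than along it stay clear of the neighbours), with a narrower neck below. Starts upright on pad_3, turned anyhow.
- stamp_cross: loose dough stamp: a plus-shaped die 44 x 44 mm with arms 17 mm wide and 12 mm thick in aluminium, under a turned wooden handle; 76 mm tall in all, about 120 g. Origin at the centre of the underside, z up along the handle. The handle is round, 28 mm in diameter from 40 to 70 mm above the underside (grip it there, any yaw; fingers that close across the row rather than along it stay clear of the neighbours), with a narrower neck below. Starts upright on pad_4, turned anyhow.
- pad_1: fixed flat black rubber pad, 58 x 58 x 6 mm, on the drying board: the one on which stamp_round stands at the start. Its top is 18 mm above the worktop, origin at the centre of its underside. The pads take the board's four places in any order and stay where they are.
- pad_2: fixed flat black rubber pad, 58 x 58 x 6 mm, on the drying board: the one on which stamp_square stands at the start. Its top is 18 mm above the worktop, origin at the centre of its underside. The pads take the board's four places in any order and stay where they are.
- pad_3: fixed flat black rubber pad, 58 x 58 x 6 mm, on the drying board: the one on which stamp_oblong stands at the start. Its top is 18 mm above the worktop, origin at the centre of its underside. The pads take the board's four places in any order and stay where they are.
- pad_4: fixed flat black rubber pad, 58 x 58 x 6 mm, on the drying board: the one on which stamp_cross stands at the start. Its top is 18 mm above the worktop, origin at the centre of its underside. The pads take the board's four places in any order and stay where they are.
- drying_board: fixed light wooden board, 80 x 298 mm, 12 mm thick, that carries the row of four pads; origin at the centre of its underside on the worktop, y along the row (to the left as the robot sees it, give or take the board's turn of up to 0.25 rad), z up. The four places are at y = +105, +35, -35 and -105 mm, x = 0.
- carrying_rack: fixed light wooden rack, 76 x 286 mm (312 mm over the ledges at its ends), with a row of four open pockets; origin at the centre of its underside on the worktop, y along the row (to the left as the robot sees it, give or take a turn of up to 0.25 rad), z up. Pockets are 64 x 64 mm inside, centred at y = +105, +35, -35 and -105 mm, x = 0; their floor is 8 mm and their 6 mm thick walls' tops are 20 mm above the worktop.

How it is judged (in metres and radians):
At the end, for the whole second after the job is handed in: Each stamp stands upright (within 0.1 rad) and at rest on the floor of the carrying rack's pocket that mirrors its own starting place (pad at y on the board, stamp at -y in the rack), within 18 mm of the pocket's centre along each side and 4 mm in height (((y of pad_1 in the frame of drying_board between 0.085 and 0.125 m and y of stamp_round in the frame of carrying_rack between -0.123 and -0.087 m) or (y of pad_1 in the frame of drying_board between 0.015 and 0.055 m and y of stamp_round in the frame of carrying_rack between -0.053 and -0.017 m) or (y of pad_1 in the frame of drying_board between -0.055 and -0.015 m and y of stamp_round in the frame of carrying_rack between 0.017 and 0.053 m) or (y of pad_1 in the frame of drying_board between -0.125 and -0.085 m and y of stamp_round in the frame of carrying_rack between 0.087 and 0.123 m)) and x of stamp_round in the frame of carrying_rack between -0.018 and 0.018 m and z of stamp_round in the frame of carrying_rack between 0.004 and 0.012 m and angle between each of stamp_round, stamp_square, stamp_oblong, stamp_cross's own z axis and vertical below 0.1 rad and linear speed of each of stamp_round, stamp_square, stamp_oblong, stamp_cross below 0.02 m/s and ((y of pad_2 in the frame of drying_board between 0.085 and 0.125 m and y of stamp_square in the frame of carrying_rack between -0.123 and -0.087 m) or (y of pad_2 in the frame of drying_board between 0.015 and 0.055 m and y of stamp_square in the frame of carrying_rack between -0.053 and -0.017 m) or (y of pad_2 in the frame of drying_board between -0.055 and -0.015 m and y of stamp_square in the frame of carrying_rack between 0.017 and 0.053 m) or (y of pad_2 in the frame of drying_board between -0.125 and -0.085 m and y of stamp_square in the frame of carrying_rack between 0.087 and 0.123 m)) and x of stamp_square in the frame of carrying_rack between -0.018 and 0.018 m and z of stamp_square in the frame of carrying_rack between 0.004 and 0.012 m and ((y of pad_3 in the frame of drying_board between 0.085 and 0.125 m and y of stamp_oblong in the frame of carrying_rack between -0.123 and -0.087 m) or (y of pad_3 in the frame of drying_board between 0.015 and 0.055 m and y of stamp_oblong in the frame of carrying_rack between -0.053 and -0.017 m) or (y of pad_3 in the frame of drying_board between -0.055 and -0.015 m and y of stamp_oblong in the frame of carrying_rack between 0.017 and 0.053 m) or (y of pad_3 in the frame of drying_board between -0.125 and -0.085 m and y of stamp_oblong in the frame of carrying_rack between 0.087 and 0.123 m)) and x of stamp_oblong in the frame of carrying_rack between -0.018 and 0.018 m and z of stamp_oblong in the frame of carrying_rack between 0.004 and 0.012 m and ((y of pad_4 in the frame of drying_board between 0.085 and 0.125 m and y of stamp_cross in the frame of carrying_rack between -0.123 and -0.087 m) or (y of pad_4 in the frame of drying_board between 0.015 and 0.055 m and y of stamp_cross in the frame of carrying_rack between -0.053 and -0.017 m) or (y of pad_4 in the frame of drying_board between -0.055 and -0.015 m and y of stamp_cross in the frame of carrying_rack between 0.017 and 0.053 m) or (y of pad_4 in the frame of drying_board between -0.125 and -0.085 m and y of stamp_cross in the frame of carrying_rack between 0.087 and 0.123 m)) and x of stamp_cross in the frame of carrying_rack between -0.018 and 0.018 m and z of stamp_cross in the frame of carrying_rack between 0.004 and 0.012 m); the robot touches nothing.
It also fails if it takes over 109 s, if anything falls off the work surface, if the arm or the gripper's body presses on something with over 40 N, if the wrist force passes 120 N, or if a joint passes its speed limit or range.

## Working session

There is one attempt and no reset: what is moved stays moved. The work goes in short steps, Python scripts to look and compute and a tool call to move; the robot and the scene stay as the last step left them, time stands still between calls to the robot, and variables do not carry over. Pictures are saved under pics/ and viewed, about 12 in all and at most 16, crops included, and the job is handed in when it is done.

Besides the shell and the picture viewer there is one more tool, called after "Call:" as a command line: name --argument value ..., lists and objects as JSON in quotes. arm_command: Moves the arm, as the interface text tells. Its arguments: {"type":"object","properties":{"increments":{"type":"array","items":{"type":"array"}}},"required":["increments"]}

```bash
mkdir -p pics
cat > h.py <<'E'
import numpy as np, cv2
from bench import readout, imaging, arm
def cam(n):
    i=imaging.camera_info(n); f=192/np.tan(np.radians(i["vfov"])/2)
    K=np.array([[f,0,i["cx"]],[0,f,i["cy"]],[0,0,1]]); return K,np.array(i["D"],float),np.array(i["eye"],float),np.array(i["rotation"],float),i
def rays(n,uv):
    K,D,e,R,_=cam(n); p=cv2.undistortPoints(np.array(uv,float).reshape(-1,1,2),K,D)[:,0]
    return e,np.c_[p,np.ones(len(p))]@R.T
def onplane(n,uv,z):
    e,d=rays(n,uv); return e+d*((z-e[2])/d[:,2])[:,None]
def cloud(n,depth):
    v,u=np.mgrid[:384,:512]; e,d=rays(n,np.c_[u.ravel(),v.ravel()])
    return (e+d*depth.reshape(-1,1)).reshape(384,512,3)
E
python3 - <<'E'
from h import *
for n in("top","side"):
    print(n,imaging.camera_info(n))
    p,d=imaging.get_image(n); cv2.imwrite(f"pics/{n}0.png",p); np.savez(f"{n}0.npz",p=p,d=d)
    c=cloud(n,d); print(c[::64,::64,2].round())
print(readout.read_state())
E
```

```text
top {'vfov': 53.05325730839219, 'cx': 255.88240716865826, 'cy': 187.49892961869847, 'D': array([0.00146827, 0.        , 0.        , 0.        , 0.        ]), 'eye': array([349.12467379,  -4.84148536, 979.53919221]), 'rotation': array([-0.70263409,  0.70627856, -0.05401256,  0.06751723])}Traceback (most recent call last):
  File "<stdin>", line 5, in <module>
  File "h.py", line 12, in cloud
    v,u=np.mgrid[:384,:512]; e,d=rays(n,np.c_[u.ravel(),v.ravel()])
                                 ~~~~^^^^^^^^^^^^^^^^^^^^^^^^^^^^^^
  File "h.py", line 8, in rays
    return e,np.c_[p,np.ones(len(p))]@R.T
             ~~~~~~~~~~~~~~~~~~~~~~~~^~~~
ValueError: matmul: Input operand 1 has a mismatch in its core dimension 0, with gufunc signature (n?,k),(k,m?)->(n?,m?) (size 4 is different from 3)
```

View pics/top0.png

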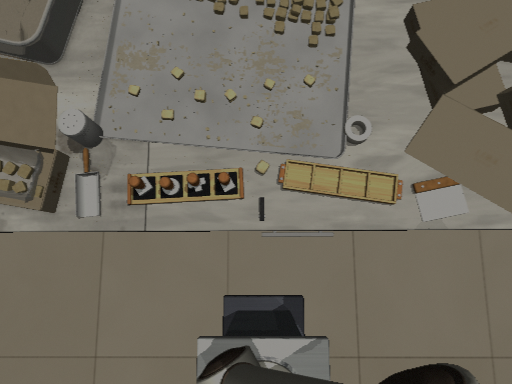

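The top view shows the board with four stamps at about (186,186), its wooden frame, and the empty rack at about (340,182). The rotation is a quaternion, so I need to fix the helper.

```bash
sed -i 's/np.array(i\["rotation"\],float)/Rotation.from_quat(i["rotation"]).as_matrix()/; 1a from scipy.spatial.transform import Rotation' h.py
python3 - <<'E'
from h import *
for n in("top","side"):
    p,d=imaging.get_image(n); cv2.imwrite(f"pics/{n}1.png",p); np.savez(f"{n}1.npz",p=p,d=d)
    c=cloud(n,d); print(n,cam(n)[2]); print(c[::48,::64,2].round())
    if n=="top": 
        cr=cv2.resize(p[145:225,115:420],None,fx=2.6,fy=2.6,interpolation=cv2.INTER_CUBIC); cv2.imwrite("pics/crop1.png",cr)
        for z0,z1 in((78,105),(55,105),(14,26)):
            m=((c[...,2]>z0)&(c[...,2]<z1)).astype(np.uint8); m[:150]=0;m[215:]=0; m[:,:115]=0; m[:,415:]=0
            k,l,s,ce=cv2.connectedComponentsWithStats(m)
            for j in range(1,k):
                if s[j,4]>15: print(z0,s[j],ce[j].round(1),c[l==j].mean(0).round(1),np.ptp(c[l==j],0).round(0), cv2.minAreaRect(c[l==j][:,:2].astype(np.float32)))
print(readout.read_state())
E
```

```text
top [349.12467379  -4.84148536 979.53919221]
[[  26.   84.    5.    4.   18.   20.    3.   72.]
 [  61.   12.    6.    0.   -0.    1.   -0.  136.]
 [ 107.    1.    2.    1.    3.    1.   -3.   69.]
 [   8.   -4.   -1.    2.   -0.   -0.   -1.  102.]
 [  49.    0.   19.   17.   -2.   19.    7.    3.]
 [-888. -881. -879. -882. -876. -880. -875. -878.]
 [-879. -886. -875. -892. -878. -880. -881. -877.]
 [-885. -878. -880. -881.  -24.  -23. -887. -881.]]
78 [186 173  12  11 109] [191.7 178.1] [527.2 163.5  90.8] [25. 26. 18.] ((528.1156616210938, 164.66815185546875), (25.305404663085938, 25.200725555419922), 46.92744827270508)
78 [218 172  11  12 108] [223.  177.4] [528.3  89.5  91.1] [25. 24. 17.] ((528.9078369140625, 89.94316864013672), (25.31941795349121, 24.223997116088867), 0.9801149964332581)
78 [128 176  13  12 116] [134.1 181.2] [520.9 300.4  90.3] [26. 29. 18.] ((521.5230102539062, 301.1427001953125), (24.490272521972656, 25.89539337158203), 33.01986312866211)
78 [159 177  12  11 110] [164.5 182. ] [518.3 227.9  90.6] [25. 26. 17.] ((518.9429321289062, 228.59214782714844), (24.26
[... 3298 characters left out ...]
. -438. -880.]]
{'clock': 0.15, 'joints': array([-1.03740516e+00,  3.85384033e-01,  6.95931054e-03, -3.26570793e-04,
       -1.19402123e+00, -2.58597860e-01]), 'joint_vel': array([ 0.00045547, -0.001528  ,  0.00308176,  0.00153692, -0.00151985,
        0.00057832]), 'joint_efforts': array([-6.09706185e-04, -3.92677796e+01,  1.88582486e+01,  4.18857425e+00,
       -3.37965997e-03,  4.77003866e-06]), 'position': array([ 169.4823542 , -601.13079286,  230.4818404 ]), 'ee_rot': array([-0.09622702,  0.70057448,  0.09738601,  0.70032259]), 'contact_force': array([0.03320253, 0.06917898, 0.43692942]), 'wrist_torque': array([ 0.01757019, -0.01978547, -0.01914058]), 'gripper_width': 85.56908578756102}
```

View pics/crop1.png

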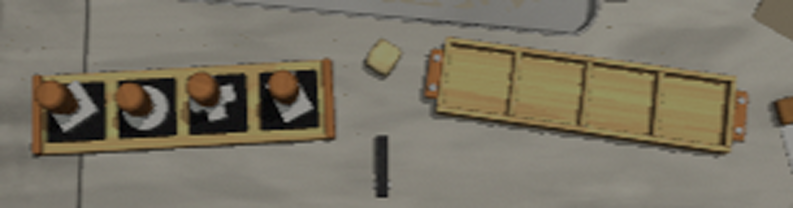

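View pics/side1.png

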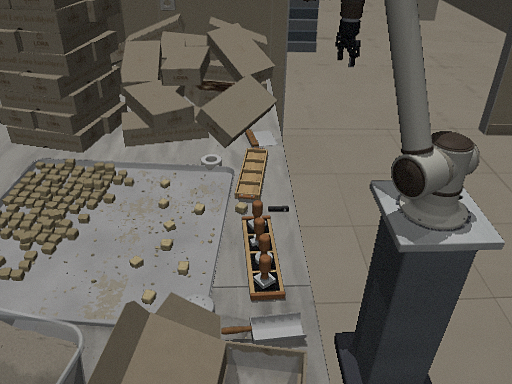

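Leftmost to rightmost, the board holds the square (turned about 45°), round, cross and oblong stamps, at crop x of roughly 58, 135, 205 and 285. The empty rack is clear on the right. The side view confirms that all four stand upright. Next I measure the rack frame, handles, die yaws and tool axes.

Run:
```python
from h import *
z=np.load("top1.npz"); p=z["p"]; d=z["d"]; hsv=cv2.cvtColor(p,cv2.COLOR_BGR2HSV); c=cloud("top",d)
# rack by colour
m=((hsv[...,1]>85)&(hsv[...,0]<35)).astype(np.uint8)
def comps(m,x0,x1,mn):
    mm=m.copy(); mm[:155]=0;mm[215:]=0;mm[:,:x0]=0;mm[:,x1:]=0
    k,l,s,ce=cv2.connectedComponentsWithStats(mm)
    return [(s[j],np.argwhere(l==j)[:,::-1]) for j in range(1,k) if s[j,4]>mn]
for s,uv in comps(m,270,412,200):
    w=onplane("top",uv,20)[:,:2].astype(np.float32); print("rack",s,cv2.minAreaRect(w))
for s,uv in comps(m,120,250,200):
    w=onplane("top",uv,14)[:,:2].astype(np.float32); print("board",s,cv2.minAreaRect(w))
# handles: orange, saturated
hm=((hsv[...,0]<14)&(hsv[...,1]>120)&(c[...,2]>70)).astype(np.uint8)
for s,uv in comps(hm,120,250,30):
    w=onplane("top",uv,88)[:,:2].astype(np.float32); print("handle",s,cv2.minEnclosingCircle(w))
# dies: bright, unsaturated
dm=((hsv[...,1]<60)&(hsv[...,2]>85)).astype(np.uint8); dm[:,:130]=0
for s,uv in comps(dm,130,238,25):
    if s[2]<40:
        w=onplane("top",uv,30)[:,:2].astype(np.float32); print("die",s,cv2.minAreaRect(w),w.min(0),w.max(0))
R=Rotation.from_quat(readout.read_state()["ee_rot"]).as_matrix(); print(R.round(3))
cv2.imwrite("pics/crop2.png",cv2.resize(p[165:210,120:250],None,fx=6,fy=6,interpolation=cv2.INTER_CUBIC))
```

```text
rack [ 278  159  125   45 3580] ((530.6736450195312, -198.91424560546875), (310.3939514160156, 77.81155395507812), 81.422607421875)
board [ 127  168  117   37 2154] ((522.4185180664062, 195.36387634277344), (79.50621795654297, 297.5060119628906), 2.848496198654175)
handle [220 173   9  10  34] ((529.081787109375, 89.2454605102539), 13.113903045654297)
handle [128 176  14  12  51] ((518.5242309570312, 299.9342041015625), 16.14447021484375)
die [136 176  16  20 119] ((521.9339599609375, 300.7384948730469), (37.07893371582031, 38.44331741333008), 34.975830078125) [497.11722 277.41287] [545.7624  315.18613]
die [162 178  18  17 123] ((517.4080200195312, 225.2351531982422), (35.1925048828125, 41.427425384521484), 52.85249710083008) [499.11475 206.57178] [540.09015 249.4609 ]
die [188 178  18  13  83] ((521.631103515625, 160.02041625976562), (26.55437469482422, 44.79877471923828), 26.857885360717773) [508.83398 141.21127] [539.5302  184.04858]
die [221 179  14  13  80] ((519.83642578125, 83.92024993896484), (21.364946365356445, 30.5776424407959), 33.41618728637695) [505.83487  68.00655] [536.40344 100.7387 ]
die [130 205  16  10 152] ((460.5477600097656, 309.377685546875), (37.872467041015625, 22.585464477539062), 89.67994689941406) [449.15805 290.39282] [471.94614 328.25055]
[[-0.001 -0.271  0.963]
 [ 0.002  0.963  0.271]
 [-1.     0.002 -0.   ]]
```

View pics/crop2.png

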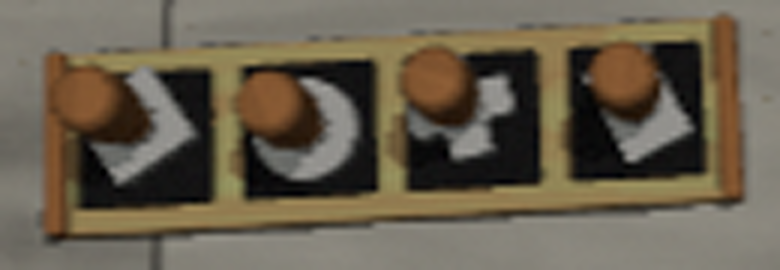

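Call:
arm_command --increments '[[[0, 0, 5], [21, 40, 0], 0], [[0, 0, 10], [42, 80, 0], 0], [[0, 0, 15], [63, 120, 0], 0], [[0, 0, 20], [84, 160, 0], 0], [[0, 0, 25], [105, 200, 0], 0]]'

```text
clock: 0.65
position: [274.8, -399.4, 230.2]
ee_rot: [-0.246, 0.663, 0.248, 0.662]
contact_force: [2.0, -0.1, 0.6]
gripper_width: 85.5
```

Call:
arm_command --increments '[[[0, 0, 5], [21, 40, 0], 0], [[0, 0, 10], [42, 80, 0], 0], [[0, 0, 15], [63, 120, 0], 0], [[0, 0, 20], [84, 160, 0], 0], [[0, 0, 25], [105, 200, 0], 0]]'

```text
clock: 1.15
position: [380.1, -197.6, 230.3]
ee_rot: [-0.385, 0.593, 0.386, 0.592]
contact_force: [0.9, -1.9, -0.2]
gripper_width: 85.3
```

Call:
arm_command --increments '[[[0, 0, 5], [21, 40, 0], 0], [[0, 0, 10], [42, 80, 0], 0], [[0, 0, 15], [63, 120, 0], 0], [[0, 0, 20], [84, 160, 0], 0], [[0, 0, 25], [105, 200, 0], 0]]'

```text
clock: 1.65
position: [485.4, 4.3, 230.3]
ee_rot: [-0.505, 0.494, 0.506, 0.494]
contact_force: [0.8, -0.7, -0.7]
gripper_width: 85.5
```

Call:
arm_command --increments '[[[0, 0, 1], [14, 28, 0], 0], [[0, 0, 2], [29, 57, 0], 0], [[0, 0, 2], [43.5, 85, 0], 0], [[0, 0, 2], [43.5, 85, -45], 0], [[0, 0, 2], [43.5, 85, -90], 0]]'

```text
clock: 2.15
position: [529.9, 90.8, 140.0]
ee_rot: [-0.515, 0.484, 0.515, 0.486]
contact_force: [0.9, -0.2, -1.4]
gripper_width: 85.5
```

```bash
cat > look.py <<'E'
from h import *
import sys
s=readout.read_state(); R=Rotation.from_quat(s["ee_rot"]).as_matrix(); print(s["clock"],s["position"].round(1),"jaw",np.degrees(np.arctan2(R[1,1],R[0,1])).round(1),"down",R[:,0].round(3))
n,a,b,c,d,f=sys.argv[1],*map(int,sys.argv[2:6]),float(sys.argv[6])
p,_=imaging.get_image(n); cv2.imwrite(f"pics/{sys.argv[7]}.png",cv2.resize(p[a:b,c:d],None,fx=f,fy=f,interpolation=cv2.INTER_CUBIC))
E
python3 look.py side 130 310 190 330 3.2 a
```

```text
2.15 [529.9  90.8 140. ] jaw -176.6 down [ 0.002  0.002 -1.   ]
```

View pics/a.png

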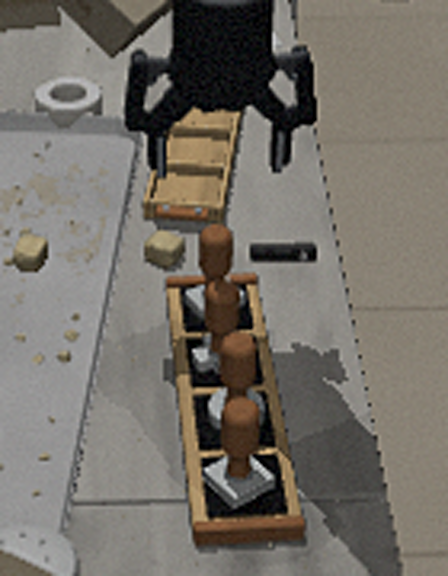

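The gripper is above the rightmost stamp, with the fingers on either side of it at about (158,150) and (283,150). Now descend and close.

Call:
arm_command --increments '[[[0, 0, 0], [0, -1, -30], 0], [[0, 0, 0], [-1, -1, -60], 0], [[0, 0, 0], [-1, -1, -85], 0], [[0, 0, 0], [-1, -1, -85], 0], [[0, 0, 0], [-1, -1, -85], 0.5]]'

```text
clock: 2.7
position: [523.4, 87.4, 47.1]
ee_rot: [-0.511, 0.49, 0.517, 0.481]
contact_force: [0.5, 0.3, 0.1]
gripper_width: 73.1
```

Call:
arm_command --increments '[[[0, 0, 0], [0, 0, 0], 1], [[0, 0, 0], [0, 0, 0], 1], [[0, 0, 0], [0, 0, 0], 1], [[0, 0, 0], [0, 0, 0], 1], [[0, 0, 0], [0, 0, 0], 1]]'

```text
clock: 3.2
position: [524.8, 88.0, 48.9]
ee_rot: [-0.512, 0.489, 0.517, 0.482]
contact_force: [-0.7, -0.5, 6.3]
gripper_width: 26.7
```

Call:
arm_command --increments '[[[0, 0, 0], [0, 0, 10], 1], [[0, 0, 0], [0, 0, 25], 1], [[0, 0, 0], [0, 0, 45], 1], [[0, 0, 0], [0, 0, 65], 1], [[0, 0, 0], [0, 0, 85], 1]]'

```text
clock: 3.7
position: [524.2, 87.7, 135.0]
ee_rot: [-0.512, 0.489, 0.517, 0.482]
contact_force: [0.2, -0.1, -1.5]
gripper_width: 26.3
```

Call:
arm_command --increments '[[[0, 0, 0], [0, 0, 15], 1], [[0, 0, 0], [0, 0, 30], 1], [[0, 0, 0], [0, 0, 30], 1], [[0, 0, 0], [0, 0, 30], 1], [[0, 0, 0], [0, 0, 30], 1]]'

```text
clock: 4.2
position: [523.3, 87.5, 164.0]
ee_rot: [-0.511, 0.49, 0.517, 0.481]
contact_force: [-0.1, -0.8, -1.7]
gripper_width: 26.8
```

```bash
python3 look.py side 110 310 190 330 3 b
```

```text
4.2 [523.3  87.5 164. ] jaw -176.7 down [-0.015 -0.003 -1.   ]
```

View pics/b.png

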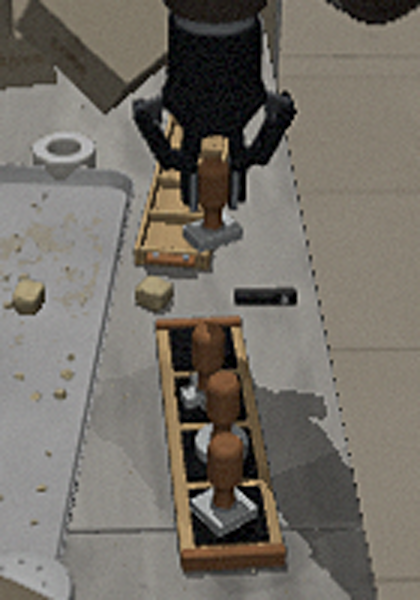

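The oblong stamp is held upright at crop (212,190), clear of everything. Next I carry it to the leftmost pocket, turning it about -35° so that the die aligns with the pocket.

Call:
arm_command --increments '[[[0, 0, -7], [5, -36, 0], 1], [[0, 0, -14], [9, -73, 0], 1], [[0, 0, -21], [14, -110, 0], 1], [[0, 0, -28], [19, -147, 0], 1], [[0, 0, -35], [23, -183, 0], 1]]'

```text
clock: 4.75
position: [546.0, -97.0, 163.0]
ee_rot: [-0.338, 0.622, 0.347, 0.615]
contact_force: [1.1, 0.6, -0.7]
gripper_width: 26.5
```

Call:
arm_command --increments '[[[0, 0, 0], [0, 0, -20], 1], [[0, 0, 0], [0, 0, -40], 1], [[0, 0, 0], [0, 0, -60], 1], [[0, 0, 0], [0, 0, -70], 1], [[0, 0, 0], [0, 0, -70], 1]]'

```text
clock: 5.25
position: [544.7, -97.1, 90.9]
ee_rot: [-0.338, 0.624, 0.348, 0.613]
contact_force: [-0.1, -0.2, -0.3]
gripper_width: 26.6
```

```bash
python3 look.py side 130 230 200 320 6 c; python3 -c "
from h import *
p,d=imaging.get_image('side');c=cloud('side',d)
h=cv2.cvtColor(p,cv2.COLOR_BGR2HSV)
m=(h[...,0]<14)&(h[...,1]>110)&(c[...,2]>40)&(abs(c[...,0]-545)<60)&(abs(c[...,1]+95)<60)
print(m.sum(),c[m].mean(0),c[m].min(0),c[m].max(0))"
```

```text
5.25 [544.7 -97.1  90.9] jaw 148.0 down [-0.02   0.005 -1.   ]
115 [549.88161322 -83.6320391  147.24267379] [ 514.21306577 -110.98532476   78.01070222] [598.9492853  -58.00229574 440.34054026]
```

View pics/c.png

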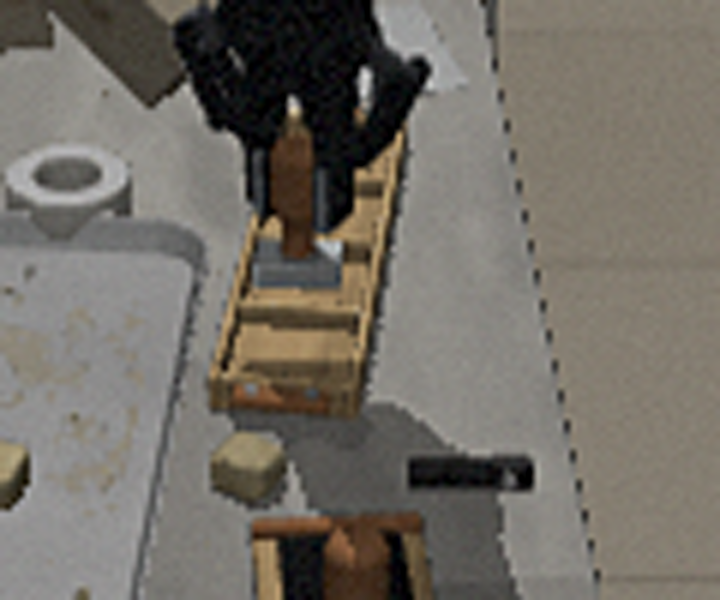

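The die is aligned with the pocket, centred near crop (297,265). Now I check where its ray falls.

```bash
python3 -c "
from h import *
# handle axis near neck crop(297,245)->full ; front bottom edge ends
q=np.array([[297,245],[260,285],[338,287],[292,150]])/6+[200,130]
print(onplane('side',q[:1],72),onplane('side',q[1:3],60),onplane('side',q[3:],115))
p=np.array([[530.7,-199]])+np.array([[105],[35],[-35],[-105]])*[[.1487,.989]];print(p)
# check rack left pocket floor/wall corners from side image: outer left end bottom corners at crop
print(onplane('side',np.array([[213,380],[360,390]])/6+[200,130],20))
"
```

```text
[[544.52939324 -99.34473319  72.        ]] [[563.34402127 -81.07852214  60.        ]
 [524.64279471 -78.72608374  60.        ]] [[ 546.8763263  -119.63945301  115.        ]]
[[ 546.3135  -95.155 ]
 [ 535.9045 -164.385 ]
 [ 525.4955 -233.615 ]
 [ 515.0865 -302.845 ]]
[[587.05163042 -56.2845749   20.        ]
 [514.34594036 -46.43840088  20.        ]]
```

Call:
arm_command --increments '[[[0, 0, 0], [1.5, 3, -15], 1], [[0, 0, 0], [1.5, 3, -30], 1], [[0, 0, 0], [1.5, 3, -42], 1], [[0, 0, 0], [1.5, 3, -49], 1], [[0, 0, 0], [1.5, 3, -51], 1]]'

```text
clock: 5.85
position: [547.9, -94.0, 41.9]
ee_rot: [-0.339, 0.622, 0.348, 0.614]
contact_force: [-0.1, -0.2, -1.3]
gripper_width: 26.6
```

Call:
arm_command --increments '[[[0, 0, 0], [0, 0, 0], 1], [[0, 0, 0], [0, 0, 0], 1], [[0, 0, 0], [0, 0, 0], 0.6], [[0, 0, 0], [0, 0, 0], 0.2], [[0, 0, 0], [0, 0, 0], 0]]'

```text
clock: 6.35
position: [548.3, -94.0, 42.4]
ee_rot: [-0.339, 0.622, 0.347, 0.615]
contact_force: [0.1, 0.5, 0.7]
gripper_width: 62.0
```

Call:
arm_command --increments '[[[0, 0, 0], [0, 0, 0], 0], [[0, 0, 0], [0, 0, 0], 0], [[0, 0, 0], [0, 0, 30], 0], [[0, 0, 0], [0, 0, 75], 0], [[0, 0, 0], [0, 0, 110], 0]]'

```text
clock: 6.85
position: [548.6, -94.1, 154.4]
ee_rot: [-0.339, 0.622, 0.347, 0.615]
contact_force: [1.3, -0.0, 0.7]
gripper_width: 85.5
```

Call:
arm_command --increments '[[[0, 0, 7], [-4, 45, 0], 0], [[0, 0, 14], [-8, 90, 0], 0], [[0, 0, 21], [-12, 135, 0], 0], [[0, 0, 28], [-16, 180, 0], 0], [[0, 0, 35], [-20, 225, 0], 0]]'

```text
clock: 7.35
position: [528.2, 132.6, 154.7]
ee_rot: [-0.512, 0.489, 0.517, 0.481]
contact_force: [0.7, -0.1, 0.4]
gripper_width: 85.4
```

```bash
python3 look.py side 110 310 190 330 3 d; python3 look.py top 150 215 115 415 2.6 d2
```

```text
7.35 [528.2 132.6 154.7] jaw -176.6 down [-0.014 -0.004 -1.   ]
7.4 [528.7 138.  154.8] jaw -176.1 down [-0.011 -0.002 -1.   ]
```

View pics/d2.png

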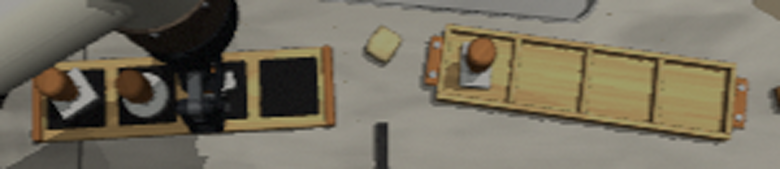

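The oblong stands in the leftmost pocket at crop (478,65). Next is the cross.

Call:
arm_command --increments '[[[0, -0.6, -0.5], [0, 14, 0], 0], [[0, -0.6, -0.5], [0, 26.5, 0], 0], [[0, -0.6, -0.5], [0, 26.5, -20], 0], [[0, -0.6, -0.5], [0, 26.5, -50], 0], [[0, -0.6, -0.5], [0, 26.5, -50], 0]]'

```text
clock: 7.95
position: [526.0, 160.2, 101.2]
ee_rot: [-0.512, 0.491, 0.514, 0.483]
contact_force: [-0.4, -0.6, 0.2]
gripper_width: 85.4
```

Call:
arm_command --increments '[[[0, 0, 0], [0, 0, -20], 0], [[0, 0, 0], [0, 0, -40], 0], [[0, 0, 0], [0, 0, -50], 0], [[0, 0, 0], [0, 0, -50], 0], [[0, 0, 0], [0, 0, -50], 0]]'

```text
clock: 8.45
position: [526.9, 160.4, 52.2]
ee_rot: [-0.512, 0.491, 0.513, 0.483]
contact_force: [0.6, 0.4, 0.6]
gripper_width: 85.3
```

Call:
arm_command --increments '[[[0, 0, 0], [1, 3, 0], 0], [[0, 0, 0], [1, 3, 0], 0.5], [[0, 0, 0], [1, 3, 0], 1], [[0, 0, 0], [1, 3, 0], 1], [[0, 0, 0], [1, 3, 0], 1]]'

```text
clock: 8.95
position: [527.9, 163.5, 52.4]
ee_rot: [-0.512, 0.491, 0.513, 0.483]
contact_force: [1.3, 0.1, 1.6]
gripper_width: 27.9
```

Call:
arm_command --increments '[[[0, 0, 0], [0, 0, 0], 1], [[0, 0, 0], [0, 0, 0], 1], [[0, 0, 0], [0, 0, 0], 1], [[0, 0, 0], [0, 0, 10], 1], [[0, 0, 0], [0, 0, 30], 1]]'

```text
clock: 9.45
position: [526.6, 162.7, 81.4]
ee_rot: [-0.512, 0.492, 0.514, 0.482]
contact_force: [0.1, 0.1, -1.8]
gripper_width: 26.4
```

Call:
arm_command --increments '[[[0, 0, 0], [0, 0, 30], 1], [[0, 0, 0], [0, 0, 60], 1], [[0, 0, 0], [0, 0, 85], 1], [[0, 0, 0], [0, 0, 85], 1], [[0, 0, 0], [0, 0, 85], 1]]'

```text
clock: 9.95
position: [526.2, 162.7, 166.7]
ee_rot: [-0.511, 0.492, 0.514, 0.482]
contact_force: [-0.1, -0.1, -1.8]
gripper_width: 26.4
```

```bash
python3 look.py side 110 310 190 330 3 e
```

```text
9.95 [526.2 162.7 166.7] jaw -177.1 down [-0.012 -0.008 -1.   ]
```

View pics/e.png

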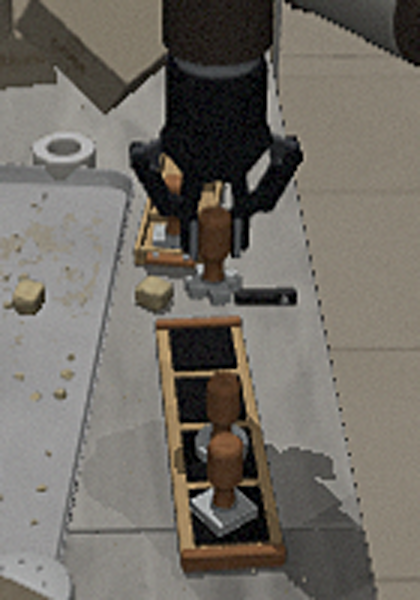

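The cross is held upright at crop (213,240). I carry it to the second pocket from the left.

Call:
arm_command --increments '[[[0, 0, -7], [1, -45, 0], 1], [[0, 0, -14], [3, -90, 0], 1], [[0, 0, -21], [4, -135, 0], 1], [[0, 0, -28], [6, -180, 0], 1], [[0, 0, -35], [7, -225, 0], 1]]'

```text
clock: 10.5
position: [531.6, -64.4, 164.0]
ee_rot: [-0.337, 0.626, 0.344, 0.613]
contact_force: [0.6, 0.3, -1.1]
gripper_width: 26.4
```

Call:
arm_command --increments '[[[0, 0, 0], [1, -40, 0], 1], [[0, 0, 0], [2, -80, 0], 1], [[0, 0, 0], [2, -100, 0], 1], [[0, 0, 0], [2, -100, 0], 1], [[0, 0, 0], [2, -100, -30], 1]]'

```text
clock: 11.0
position: [535.9, -165.2, 136.0]
ee_rot: [-0.339, 0.624, 0.343, 0.615]
contact_force: [0.5, 0.1, -0.9]
gripper_width: 26.5
```

```bash
python3 look.py side 120 230 200 320 5 f
```

```text
11.0 [ 535.9 -165.2  136. ] jaw 147.6 down [-0.013 -0.001 -1.   ]
```

View pics/f.png

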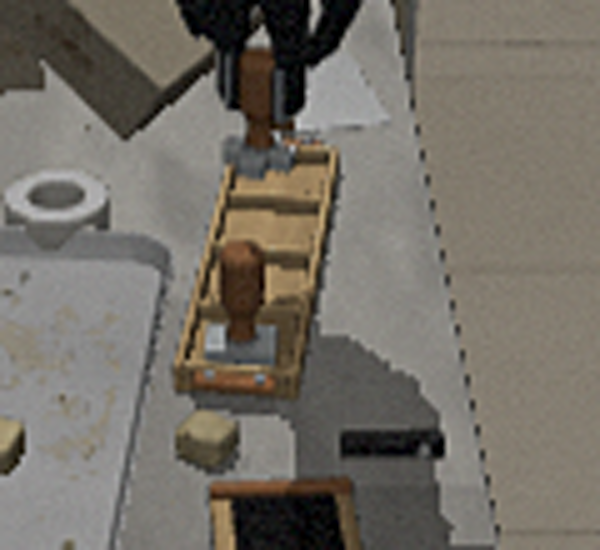

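The oblong is seated in its pocket at crop (240,330). The cross hangs over the second pocket. Lower and release it.

Call:
arm_command --increments '[[[0, 0, 0], [0, 1, -30], 1], [[0, 0, 0], [0, 1, -55], 1], [[0, 0, 0], [0, 1, -75], 1], [[0, 0, 0], [0, 1, -86], 1], [[0, 0, 0], [0, 1, -92], 1]]'

```text
clock: 11.55
position: [529.1, -162.2, 42.1]
ee_rot: [-0.335, 0.63, 0.348, 0.608]
contact_force: [-23.4, 13.4, 70.1]
gripper_width: 26.7
```

Call:
arm_command --increments '[[[0, 0, 0], [0, 0, -1], 1], [[0, 0, 0], [0, 0, -1], 1], [[0, 0, 0], [0, 0, -1], 0.6], [[0, 0, 0], [0, 0, -1], 0.2], [[0, 0, 0], [0, 0, -1], 0]]'

```text
clock: 12.05
position: [528.9, -162.2, 40.5]
ee_rot: [-0.335, 0.63, 0.348, 0.608]
contact_force: [0.1, 0.1, -0.1]
gripper_width: 62.0
```

Call:
arm_command --increments '[[[0, 0, 0], [0, 0, 0], 0], [[0, 0, 0], [0, 0, 0], 0], [[0, 0, 0], [0, 0, 30], 0], [[0, 0, 0], [0, 0, 75], 0], [[0, 0, 0], [0, 0, 110], 0]]'

```text
clock: 12.55
position: [529.2, -162.4, 152.4]
ee_rot: [-0.336, 0.63, 0.348, 0.608]
contact_force: [1.4, -0.0, 0.3]
gripper_width: 85.8
```

Call:
arm_command --increments '[[[0, 0, 7], [-3, 47, 0], 0], [[0, 0, 14], [-6, 94, 0], 0], [[0, 0, 21], [-9, 141, 0], 0], [[0, 0, 28], [-12, 188, 0], 0], [[0, 0, 35], [-15, 235, 0], 0]]'

```text
clock: 13.05
position: [513.8, 74.3, 152.5]
ee_rot: [-0.511, 0.499, 0.516, 0.474]
contact_force: [1.2, 0.3, 0.3]
gripper_width: 85.6
```

A 70 N push on touchdown came from slipping in x during the fast descent, so I'll descend in two stages from here. First I check the cross.

```bash
python3 look.py side 140 240 190 310 5 g;python3 look.py top 150 215 265 415 4 g2; python3 -c "
import cv2,numpy as np
a=cv2.imread('pics/g.png');b=cv2.imread('pics/g2.png');w=700
o=np.zeros((560,800,3),np.uint8);a=cv2.resize(a,None,fx=.58,fy=.58);b=b[:260,:600]
o[:a.shape[0],:a.shape[1]]=a;o[295:295+b.shape[0],:b.shape[1]]=b;cv2.imwrite('pics/g3.png',o)"
```

```text
13.05 [513.8  74.3 152.5] jaw -177.0 down [-0.029 -0.02  -0.999]
13.1 [514.4  79.8 152.6] jaw -176.4 down [-0.026 -0.019 -0.999]
```

View pics/g3.png

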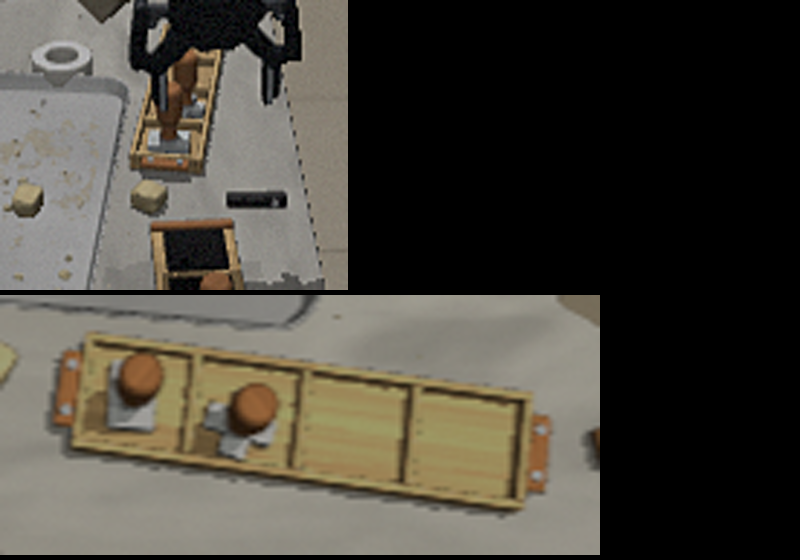

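Both stamps are in their pockets. The cross's near arm, at (237,455), is close to the front wall, so I compare handle-top heights and tilt.

```bash
cat > chk.py <<'E'
from h import *
D=[];P=None
for _ in range(4):
    p,d=imaging.get_image("top"); D.append(d)
d=np.median(D,0).astype(np.float32); c=cloud("top",d); h=cv2.cvtColor(p,cv2.COLOR_BGR2HSV)
np.savez("last.npz",p=p,d=d)
C=np.array([530.7,-199]); ey=np.array([.1487,.989]); ex=np.array([.989,-.1487])
o=(c[...,:2]-C); X=o@ex; Y=o@ey; Z=c[...,2]
for y in(105,35,-35,-105):
    w=(abs(Y-y)<34)&(abs(X)<40)
    top=w&(Z>72)&(Z<100); die=w&(Z>14)&(Z<28)&(h[...,1]<70)&(h[...,2]>70)
    if top.sum()<30: print(y,"empty");continue
    t=(X[top],Y[top]); f=lambda a:((a.min()+a.max())/2).round(1)
    print(y,"top n",top.sum(),"X",f(t[0]),"Y",f(t[1])-y,"z95",np.percentile(Z[top],[50,95]).round(1),"die n",die.sum(),"X",X[die].min().round(),X[die].max().round(),"Y",(Y[die].min()-y).round(),(Y[die].max()-y).round(),"z",np.median(Z[die]).round(1))
    # plane tilt of die top
    if die.sum()>20:
        A=np.c_[X[die],Y[die],np.ones(die.sum())]; print("  die slope",np.linalg.lstsq(A,Z[die],rcond=None)[0][:2].round(3))
E
python3 chk.py
```

```text
105 top n 105 X 2.2 Y 3.200000000000003 z95 [82.  83.8] die n 86 X -19.0 23.0 Y -12.0 18.0 z 19.4
  die slope [-0.011  0.01 ]
35 top n 108 X -7.3 Y 3.799999999999997 z95 [81.9 84.2] die n 86 X -28.0 4.0 Y -19.0 24.0 z 19.3
  die slope [-0.014 -0.008]
-35 empty
-105 empty
```

Both stand level with handle tops near 84 mm, as expected. Next is the round stamp, correcting the tool tilt on the way.

Call:
arm_command --increments '[[[1, -1.5, 0], [1, 45, 0], 0], [[1, -1.5, 0], [3, 90, 0], 0], [[1, -1.5, 0], [4.5, 130, 0], 0], [[1, -1.5, 0], [4.5, 148, 0], 0], [[1, -1.5, 0], [4.5, 148, 0], 0]]'

```text
clock: 13.85
position: [518.9, 220.6, 151.8]
ee_rot: [-0.512, 0.49, 0.512, 0.486]
contact_force: [-0.4, -0.4, 0.7]
gripper_width: 85.7
```

Call:
arm_command --increments '[[[0, 0, 0], [0, 0, -30], 0], [[0, 0, 0], [0, 0, -60], 0], [[0, 0, 0], [0, 0, -75], 0], [[0, 0, 0], [0, 0, -75], 0], [[0, 0, 0], [0, 0, -75], 0]]'

```text
clock: 14.35
position: [519.4, 219.2, 77.2]
ee_rot: [-0.511, 0.49, 0.511, 0.487]
contact_force: [0.8, 0.2, 1.1]
gripper_width: 85.6
```

```bash
cat > st.py <<'E'
from h import *
s=readout.read_state(); R=Rotation.from_quat(s["ee_rot"]).as_matrix(); print(s["clock"],s["position"].round(1),"jaw",np.degrees(np.arctan2(R[1,1],R[0,1])).round(1),"down",R[:,0].round(3),s["contact_force"].round(1))
E
python3 st.py
```

```text
14.35 [519.4 219.2  77.2] jaw -177.4 down [-0.004 -0.004 -1.   ] [0.8 0.2 1.1]
```

Call:
arm_command --increments '[[[0, 0, 0], [0, 9, 0], 0], [[0, 0, 0], [0, 9, -12], 0], [[0, 0, 0], [0, 9, -24], 0], [[0, 0, 0], [0, 9, -24], 0], [[0, 0, 0], [0, 9, -24], 0]]'

```text
clock: 14.85
position: [519.1, 228.0, 52.5]
ee_rot: [-0.511, 0.491, 0.511, 0.486]
contact_force: [0.9, 0.3, 0.2]
gripper_width: 85.2
```

Call:
arm_command --increments '[[[0, 0, 0], [0, 0, 0], 0.5], [[0, 0, 0], [0, 0, 0], 1], [[0, 0, 0], [0, 0, 0], 1], [[0, 0, 0], [0, 0, 0], 1], [[0, 0, 0], [0, 0, 0], 1]]'

```text
clock: 15.35
position: [519.3, 228.1, 52.9]
ee_rot: [-0.511, 0.49, 0.511, 0.486]
contact_force: [0.0, -0.0, 1.2]
gripper_width: 26.4
```

Call:
arm_command --increments '[[[0, 0, 0], [0, 0, 0], 1], [[0, 0, 0], [0, 0, 0], 1], [[0, 0, 0], [0, 0, 10], 1], [[0, 0, 0], [0, 0, 30], 1], [[0, 0, 0], [0, 0, 50], 1]]'

```text
clock: 15.85
position: [519.0, 227.8, 103.4]
ee_rot: [-0.511, 0.491, 0.512, 0.486]
contact_force: [0.7, 0.7, -1.5]
gripper_width: 26.3
```

Call:
arm_command --increments '[[[0, 0, 0], [0, 0, 20], 1], [[0, 0, 0], [0, 0, 45], 1], [[0, 0, 0], [0, 0, 65], 1], [[0, 0, 0], [0, 0, 65], 1], [[0, 0, 0], [0, 0, 65], 1]]'

```text
clock: 16.35
position: [518.6, 227.7, 168.6]
ee_rot: [-0.511, 0.491, 0.512, 0.486]
contact_force: [-0.3, 0.4, -1.9]
gripper_width: 26.4
```

```bash
python3 st.py; python3 look.py side 110 310 190 330 3 i
```

```text
16.35 [518.6 227.7 168.6] jaw -177.4 down [-0.005 -0.004 -1.   ] [-0.3  0.4 -1.9]
16.35 [518.6 227.7 168.6] jaw -177.4 down [-0.005 -0.004 -1.   ]
```

View pics/i.png

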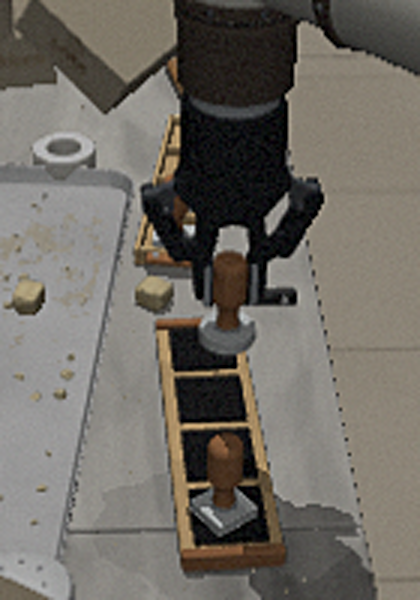

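The round stamp is held at crop (230,300). I carry it to the third pocket.

Call:
arm_command --increments '[[[0, 0, -2], [1, -45, 0], 1], [[0, 0, -4], [2, -90, 0], 1], [[0, 0, -6], [3, -135, 0], 1], [[0, 0, -8], [4, -180, 0], 1], [[0, 0, -11], [4, -225, 0], 1]]'

```text
clock: 16.9
position: [521.1, 0.6, 166.2]
ee_rot: [-0.461, 0.54, 0.463, 0.532]
contact_force: [0.1, -0.1, -1.7]
gripper_width: 26.7
```

Call:
arm_command --increments '[[[0, 0, 0], [1, -45, 0], 1], [[0, 0, 0], [1, -90, 0], 1], [[0, 0, 0], [2, -135, 0], 1], [[0, 0, 0], [2, -180, 0], 1], [[0, 0, 0], [3, -215, 0], 1]]'

```text
clock: 17.4
position: [522.7, -216.6, 164.6]
ee_rot: [-0.459, 0.541, 0.463, 0.531]
contact_force: [0.7, -0.7, -1.0]
gripper_width: 26.2
```

```bash
python3 st.py
```

```text
17.4 [ 522.7 -216.6  164.6] jaw 171.5 down [-0.014 -0.004 -1.   ] [ 0.7 -0.7 -1. ]
```

Call:
arm_command --increments '[[[0, -0.5, 0], [3, -17, 0], 1], [[0, -0.5, 0], [3, -17, 0], 1], [[0, -0.5, 0], [3, -17, -30], 1], [[0, -0.5, 0], [3, -17, -60], 1], [[0, -0.5, 0], [3, -17, -80], 1]]'

```text
clock: 17.9
position: [523.8, -232.3, 81.6]
ee_rot: [-0.46, 0.539, 0.463, 0.533]
contact_force: [-0.4, 0.3, -0.8]
gripper_width: 26.4
```

Call:
arm_command --increments '[[[0, 0, 0], [0, 0, 0], 1], [[0, 0, 0], [0, 0, 0], 1], [[0, 0, 0], [0, 0, 0], 1], [[0, 0, 0], [0, 0, 0], 1], [[0, 0, 0], [0, 0, 0], 1]]'

```text
clock: 18.4
position: [524.5, -232.4, 82.7]
ee_rot: [-0.46, 0.539, 0.462, 0.533]
contact_force: [0.7, 1.2, -1.0]
gripper_width: 26.3
```

```bash
python3 st.py
```

```text
18.4 [ 524.5 -232.4   82.7] jaw 171.5 down [-0.008 -0.003 -1.   ] [ 0.7  1.2 -1. ]
```

Good. Down to 44, then release.

Call:
arm_command --increments '[[[0, 0, 0], [1, -1, -12], 1], [[0, 0, 0], [1, -1, -22], 1], [[0, 0, 0], [1, -1, -30], 1], [[0, 0, 0], [1, -1, -36], 1], [[0, 0, 0], [1, -1, -38], 1]]'

```text
clock: 18.9
position: [524.8, -233.3, 43.4]
ee_rot: [-0.46, 0.539, 0.463, 0.532]
contact_force: [-0.5, -0.1, -1.8]
gripper_width: 26.5
```

Call:
arm_command --increments '[[[0, 0, 0], [0, 0, 0], 1], [[0, 0, 0], [0, 0, -1], 1], [[0, 0, 0], [0, 0, -1], 0.6], [[0, 0, 0], [0, 0, -1], 0.2], [[0, 0, 0], [0, 0, -1], 0]]'

```text
clock: 19.4
position: [525.1, -233.3, 42.8]
ee_rot: [-0.46, 0.539, 0.463, 0.533]
contact_force: [-0.3, 0.1, 0.2]
gripper_width: 62.2
```

Call:
arm_command --increments '[[[0, 0, 0], [0, 0, 0], 0], [[0, 0, 0], [0, 0, 0], 0], [[0, 0, 0], [0, 0, 30], 0], [[0, 0, 0], [0, 0, 75], 0], [[0, 0, 0], [0, 0, 110], 0]]'

```text
clock: 19.9
position: [525.5, -233.5, 154.9]
ee_rot: [-0.461, 0.539, 0.462, 0.533]
contact_force: [0.5, -0.2, 0.1]
gripper_width: 85.2
```

Call:
arm_command --increments '[[[0, 0, 2], [-1, 47, 0], 0], [[0, 0, 5], [-2, 94, 0], 0], [[0, 0, 7], [-3, 141, 0], 0], [[0, 0, 9], [-4, 188, 0], 0], [[0, 0, 11], [-5, 235, 0], 0]]'

```text
clock: 20.4
position: [520.2, 3.2, 155.2]
ee_rot: [-0.511, 0.492, 0.511, 0.486]
contact_force: [0.7, -0.1, -0.1]
gripper_width: 85.2
```

Call:
arm_command --increments '[[[0, 0, 0], [0, 47, 0], 0], [[0, 0, 0], [0, 94, 0], 0], [[0, 0, 0], [0, 141, 0], 0], [[0, 0, 0], [0, 188, 0], 0], [[0, 0, 0], [0, 230, 0], 0]]'

```text
clock: 20.9
position: [519.9, 235.5, 155.4]
ee_rot: [-0.511, 0.491, 0.512, 0.486]
contact_force: [1.0, -0.7, -0.4]
gripper_width: 85.6
```

```bash
python3 chk.py; python3 st.py
```

```text
105 top n 105 X 2.0 Y 3.299999999999997 z95 [82. 84.] die n 86 X -19.0 23.0 Y -12.0 18.0 z 19.5
  die slope [ 0.017 -0.014]
35 top n 108 X -7.1 Y 3.6000000000000014 z95 [82.2 84.1] die n 87 X -28.0 4.0 Y -19.0 25.0 z 19.2
  die slope [-0.005  0.021]
-35 top n 109 X -1.3 Y 3.1999999999999993 z95 [81.8 83.8] die n 125 X -21.0 21.0 Y -19.0 24.0 z 19.4
  die slope [-0. -0.]
-105 empty
21.1 [519.8 234.  154.8] jaw -177.3 down [-0.007 -0.005 -1.   ] [ 0.7 -0.5  0.4]
```

Round is placed well. Now the square at about (520.5, 300.5).

Call:
arm_command --increments '[[[0, 0, 0], [1, 40, 0], 0], [[0, 0, 0], [1, 66.5, 0], 0], [[0, 0, 0], [1, 66.5, -25], 0], [[0, 0, 0], [1, 66.5, -50], 0], [[0, 0, 0], [1, 66.5, -70], 0]]'

```text
clock: 21.6
position: [520.4, 298.8, 83.6]
ee_rot: [-0.51, 0.492, 0.512, 0.485]
contact_force: [-0.1, 0.0, -0.0]
gripper_width: 85.3
```

Call:
arm_command --increments '[[[0, 0, 0], [0, 0, 0], 0], [[0, 0, 0], [0, 0, 0], 0], [[0, 0, 0], [0, 0, 0], 0], [[0, 0, 0], [0, 0, 0], 0], [[0, 0, 0], [0, 0, 0], 0]]'

```text
clock: 22.1
position: [520.8, 299.1, 84.7]
ee_rot: [-0.51, 0.492, 0.512, 0.486]
contact_force: [-0.4, 0.2, 0.0]
gripper_width: 85.0
```

Call:
arm_command --increments '[[[0, 0, 0], [0, 1, -15], 0], [[0, 0, 0], [0, 1, -28], 0], [[0, 0, 0], [0, 1, -32], 0], [[0, 0, 0], [0, 1, -32], 0], [[0, 0, 0], [0, 1, -32], 0]]'

```text
clock: 22.6
position: [521.1, 300.2, 52.9]
ee_rot: [-0.511, 0.492, 0.512, 0.486]
contact_force: [-0.3, 0.6, 0.4]
gripper_width: 85.5
```

Call:
arm_command --increments '[[[0, 0, 0], [0, 0, 0], 0.5], [[0, 0, 0], [0, 0, 0], 1], [[0, 0, 0], [0, 0, 0], 1], [[0, 0, 0], [0, 0, 0], 1], [[0, 0, 0], [0, 0, 0], 1]]'

```text
clock: 23.1
position: [521.3, 300.4, 53.3]
ee_rot: [-0.511, 0.491, 0.512, 0.486]
contact_force: [0.0, 0.3, 1.8]
gripper_width: 26.8
```

Call:
arm_command --increments '[[[0, 0, 0], [0, 0, 0], 1], [[0, 0, 0], [0, 0, 0], 1], [[0, 0, 0], [0, 0, 10], 1], [[0, 0, 0], [0, 0, 30], 1], [[0, 0, 0], [0, 0, 50], 1]]'

```text
clock: 23.6
position: [520.9, 300.1, 103.6]
ee_rot: [-0.511, 0.492, 0.512, 0.485]
contact_force: [0.6, 0.0, -1.4]
gripper_width: 26.8
```

Call:
arm_command --increments '[[[0, 0, 0], [0, 0, 20], 1], [[0, 0, 0], [0, 0, 45], 1], [[0, 0, 0], [0, 0, 65], 1], [[0, 0, 0], [0, 0, 65], 1], [[0, 0, 0], [0, 0, 65], 1]]'

```text
clock: 24.1
position: [520.4, 299.9, 168.4]
ee_rot: [-0.51, 0.492, 0.512, 0.486]
contact_force: [-0.4, -0.2, -2.4]
gripper_width: 26.3
```

```bash
python3 st.py; python3 look.py side 110 310 190 330 3 k
```

```text
24.1 [520.4 299.9 168.4] jaw -177.5 down [-0.008 -0.005 -1.   ] [-0.4 -0.2 -2.4]
24.1 [520.4 299.9 168.4] jaw -177.5 down [-0.008 -0.005 -1.   ]
```

View pics/k.png

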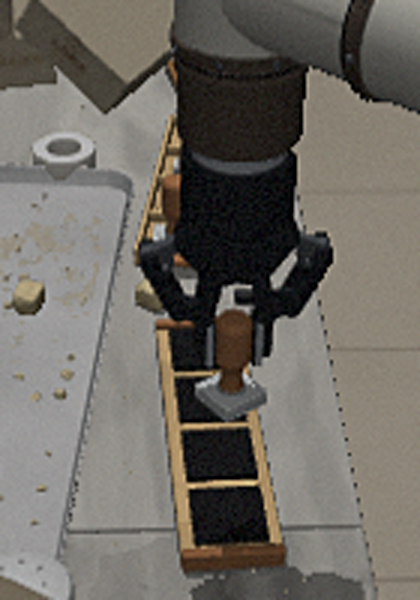

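The square is held upright at crop (233,350). I carry it to the rightmost pocket with a turn of about -38°.

Call:
arm_command --increments '[[[0, 0, -3], [0, -45, 0], 1], [[0, 0, -6], [0, -90, 0], 1], [[0, 0, -10], [0, -135, 0], 1], [[0, 0, -14], [0, -180, 0], 1], [[0, 0, -18], [0, -225, 0], 1]]'

```text
clock: 24.65
position: [518.7, 72.6, 165.8]
ee_rot: [-0.426, 0.568, 0.429, 0.558]
contact_force: [1.4, 0.7, -1.4]
gripper_width: 26.4
```

Call:
arm_command --increments '[[[0, 0, -4], [0, -45, 1], 1], [[0, 0, -8], [0, -90, 1], 1], [[0, 0, -12], [0, -135, 2], 1], [[0, 0, -16], [0, -180, 3], 1], [[0, 0, -20], [0, -225, 4], 1]]'

```text
clock: 25.15
position: [517.5, -154.1, 168.3]
ee_rot: [-0.319, 0.635, 0.325, 0.624]
contact_force: [1.6, 0.4, -0.8]
gripper_width: 26.4
```

Call:
arm_command --increments '[[[0, 0, 0], [-1, -45, 0], 1], [[0, 0, 0], [-2, -90, 0], 1], [[0, 0, 0], [-3, -130, 0], 1], [[0, 0, 0], [-4, -140, 0], 1], [[0, 0, 0], [-4, -140, 0], 1]]'

```text
clock: 25.65
position: [512.2, -295.2, 166.2]
ee_rot: [-0.317, 0.636, 0.325, 0.623]
contact_force: [0.2, 1.1, -1.2]
gripper_width: 26.5
```

```bash
python3 st.py
```

```text
25.65 [ 512.2 -295.2  166.2] jaw 144.0 down [-0.021  0.002 -1.   ] [ 0.2  1.1 -1.2]
```

Call:
arm_command --increments '[[[0, -0.7, 0], [3, -8.5, 0], 1], [[0, -0.7, 0], [3, -8.5, 0], 1], [[0, -0.7, 0], [3, -8.5, -30], 1], [[0, -0.7, 0], [3, -8.5, -60], 1], [[0, -0.7, 0], [3, -8.5, -80], 1]]'

```text
clock: 26.15
position: [514.5, -302.0, 84.4]
ee_rot: [-0.319, 0.633, 0.325, 0.627]
contact_force: [0.2, -0.8, -1.1]
gripper_width: 26.3
```

Call:
arm_command --increments '[[[0, 0, 0], [0, 0, 0], 1], [[0, 0, 0], [0, 0, 0], 1], [[0, 0, 0], [0, 0, 0], 1], [[0, 0, 0], [0, 0, 0], 1], [[0, 0, 0], [0, 0, 0], 1]]'

```text
clock: 26.65
position: [515.1, -302.1, 85.6]
ee_rot: [-0.319, 0.632, 0.324, 0.627]
contact_force: [-0.7, -0.9, -1.9]
gripper_width: 26.4
```

```bash
python3 st.py;python3 look.py side 110 200 220 310 6 l
```

```text
26.65 [ 515.1 -302.1   85.6] jaw 144.1 down [-0.009  0.003 -1.   ] [-0.7 -0.9 -1.9]
26.65 [ 515.1 -302.1   85.6] jaw 144.1 down [-0.009  0.003 -1.   ]
```

View pics/l.png

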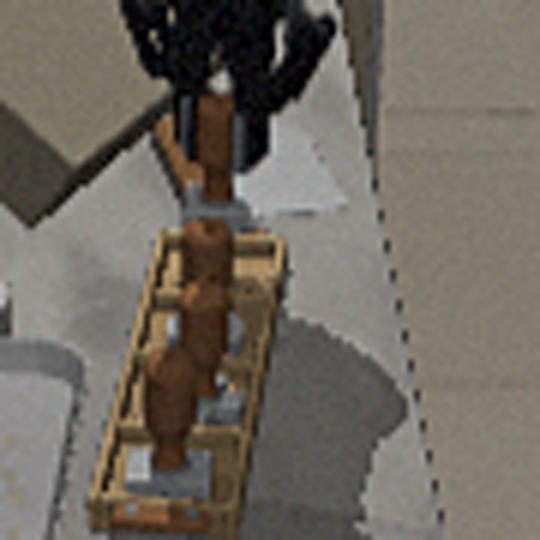

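The three placed stamps stand upright, and the square is over the last pocket at crop (215,205). Now lower, release and retreat toward the robot side.

Call:
arm_command --increments '[[[0, 0, 0], [0, -1.5, -12], 1], [[0, 0, 0], [0, -1.5, -24], 1], [[0, 0, 0], [0, -1.5, -33], 1], [[0, 0, 0], [0, -1.5, -38], 1], [[0, 0, 0], [0, -1.5, -41], 1]]'

```text
clock: 27.2
position: [514.5, -303.5, 43.2]
ee_rot: [-0.319, 0.633, 0.325, 0.627]
contact_force: [0.0, 2.4, 6.0]
gripper_width: 26.4
```

Call:
arm_command --increments '[[[0, 0, 0], [0, 0, 0], 1], [[0, 0, 0], [0, 0, -1], 1], [[0, 0, 0], [0, 0, -1], 0.6], [[0, 0, 0], [0, 0, -1], 0.2], [[0, 0, 0], [0, 0, -1], 0]]'

```text
clock: 27.7
position: [514.7, -303.7, 42.4]
ee_rot: [-0.319, 0.632, 0.324, 0.627]
contact_force: [-0.2, 0.4, -0.2]
gripper_width: 62.4
```

Call:
arm_command --increments '[[[0, 0, 0], [0, 0, 0], 0], [[0, 0, 0], [0, 0, 0], 0], [[0, 0, 0], [0, 0, 30], 0], [[0, 0, 0], [0, 0, 75], 0], [[0, 0, 0], [0, 0, 110], 0]]'

```text
clock: 28.2
position: [515.1, -304.0, 154.4]
ee_rot: [-0.32, 0.632, 0.324, 0.627]
contact_force: [1.5, -0.9, -0.2]
gripper_width: 85.5
```

Call:
arm_command --increments '[[[0, 0, 0], [0, 45, 0], 0], [[0, 0, 0], [0, 90, 0], 0], [[0, 0, 0], [0, 135, 0], 0], [[0, 0, 0], [0, 180, 0], 0], [[0, 0, 0], [0, 225, 0], 0]]'

```text
clock: 28.7
position: [514.8, -77.4, 154.7]
ee_rot: [-0.319, 0.632, 0.324, 0.627]
contact_force: [1.1, -0.3, -0.3]
gripper_width: 85.2
```

Call:
arm_command --increments '[[[0, 0, 0], [0, 45, 0], 0], [[0, 0, 0], [0, 90, 0], 0], [[0, 0, 0], [0, 135, 0], 0], [[0, 0, 0], [0, 150, 0], 0], [[0, 0, 0], [0, 150, 0], 0]]'

```text
clock: 29.2
position: [514.9, 74.4, 154.7]
ee_rot: [-0.321, 0.631, 0.325, 0.627]
contact_force: [0.1, 0.0, 0.1]
gripper_width: 85.3
```

```bash
python3 chk.py; python3 st.py; python3 look.py top 150 215 115 415 2.6 m
```

```text
105 top n 107 X 2.3 Y 3.299999999999997 z95 [82.1 83.9] die n 86 X -19.0 23.0 Y -12.0 19.0 z 19.5
  die slope [0.003 0.004]
35 top n 107 X -7.3 Y 3.5 z95 [82.1 84.3] die n 86 X -28.0 4.0 Y -19.0 25.0 z 19.3
  die slope [0.002 0.008]
-35 top n 108 X -1.7 Y 3.1000000000000014 z95 [82.  83.9] die n 126 X -21.0 21.0 Y -19.0 24.0 z 19.5
  die slope [-0.004 -0.005]
-105 top n 113 X 0.7 Y 1.5 z95 [81.8 83.8] die n 115 X -18.0 18.0 Y -18.0 20.0 z 19.7
  die slope [ 0.003 -0.007]
29.4 [514.7  71.4 154.5] jaw 144.0 down [-0.01   0.002 -1.   ] [ 0.7 -0.4 -0.2]
29.4 [514.7  71.4 154.5] jaw 144.0 down [-0.01   0.002 -1.   ]
```

View pics/m.png

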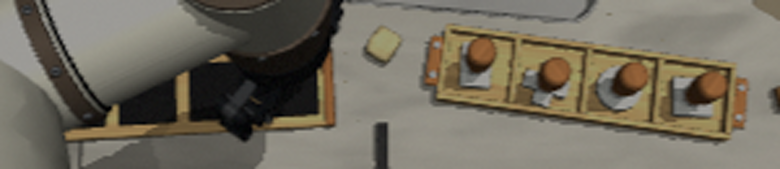

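The rack, left to right, holds oblong, cross, round and square at crop x of about 478, 550, 625 and 705. That is the board's order reversed, and the arm touches nothing.

```bash
python3 -c "
from bench import arm
print(arm.job_done())"
```

```text
the job is handed in; nothing more can be done
None
```

All four stamps are in the carrying rack in reverse order, and I handed the job in at about 29 s of the 109 s allowed. On the board they stood, left to right, square, round, cross, oblong. In the rack, left to right, they are oblong, cross, round, square.

My last check used the top camera's depth:
- **Height and tilt:** handle tops measure about 84 mm and die tops about 19.5 mm. Both match standing on the pocket floor, with no measurable tilt.
- **Centring:** the cross is the farthest off centre, about 7 mm toward the robot, and the other three are within 4 mm of their pocket centres. The limit is 18 mm.
- **Arm:** it is clear of everything, with no contact force.

**Disagreements along the way:**
- **Pose drift:** the measured tool pose was off by up to about 9 mm after some of the faster moves. I corrected for this, and lowered the last two stamps in two stages.
- **Touchdown force:** setting the cross down gave a brief 75 N or so at the wrist, under the 120 N limit. It still stood level when I checked it afterwards.

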